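Slide a handpiece under the inspection microscope

ROBOT

A 6-joint arm with a two-finger parallel gripper is mounted at the origin on a cart in front of the work surface, level with it; the furniture and walls round the work are solid. World frame = base frame: x ahead of the robot, y to its left, z up, the work surface at z = 0. Lengths are in m, angles in rad, forces in N, time in s.
With the tool pointing down it reaches from about 0.35 to 0.975 m from the base axis. Payload 17.4 kg.
Tool frame: the origin (TCP) lies at the centre of the arm's flange, where the gripper is bolted on; the fingertips stand 173 mm ahead of it and the grasp point (between the pads) lies 155 mm ahead of it; z points along the fingers, y is the line along which they close (so a half turn about z gives the same grasp; the last joint's range is limited). The gripper opens to 85 mm and grips with 20 to 120 N. Pads are 22 mm wide; open, the fingers measure 114 mm over their backs; the gripper's body (76 mm by 85 mm) begins 54 mm behind the grasp point. The pads swing forward as they close: fully open they stand 13 mm farther back than shut.
Start: joints at [1.118, 0.116, 1.442, -0, 1.584, -0.038], TCP at [0.272, 0.618, 0.405] pointing down, gripper open.
Joint ranges: [-2.83, 2.83], [-0.83, 2.19], [0.07, 2.5], [-1.14, 4.28], [0.01, 3], [-2.97, 2.97]. Speed limits (rad/s): [1.89, 1.89, 2.22, 3.14, 3.14, 3.14].

INTERFACE

Orientations are given as [roll, pitch, yaw] about the fixed x, y, z axes, in that order (R = Rz(yaw) Ry(pitch) Rx(roll)).
In Python, from bench import get_obs, read_camera, camera_model, job_done, outline_of, landmark_of gives the robot as it stands.
- The arm moves only by the tool drive_tool, never from a script. Its argument "motion" is a list of rows, each a list of 3 entries, a list of its own where there are three numbers: the finger opening in m, from 0 to 0.0854, then the shift along the world's x, y, z in m, then the turn, a rotation vector about the world's x, y, z in rad. In form: [[jaw, [dx, dy, dz], [ax, ay, az]], ...]. A call has 1 to 12 rows; each row shifts and turns the commanded pose from where the row before left it; what a row does not reach is not made up. A row lasts 1/8 s, in which the tool goes at most 62.5 mm and 10.7 degrees, less where a joint would pass 70% of its speed; a pose out of reach is approached as far as the arm can. A call is refused whole if a number of a shift passes 0.0625 or a number of a turn 0.188, either way. A call with a gripper value outside its range is refused whole. The fingers move at their own pace and stop on an object; "newtons" is the grip in N (left out, the last holds). Time passes only in rows, so rows that do not move let the fingers close. It gives the time, the measured TCP pose, the force, the opening and the grip force at its end, in the units of the state.
- get_obs(): the state, without advancing time (a new reading comes with each control period).
- read_camera(name): name is "scene" or "top" or "wrist"; returns the picture (400x640x3 uint8, red, green, blue); there is no depth.
- camera_model(name): a dict with "intrinsics" (3x3 intrinsics, pixels), "R" (3x3) and "t" (3): a world point X has camera coordinates R X + t. Camera axes: x right, y down, z forward; pixel columns grow to the right and rows downward; lengths in m; the calibration is good to about 2 mm. The wrist camera is an equidistant fisheye: a pixel r from the principal point sees the ray r / f radians off the axis. A picture is of the moment at which its call begins: read the wrist's pose just before it. camera_model takes no time and is no camera call; for the wrist camera it gives the pose at the moment of the call.
- job_done(): hands the job in; it is judged then, once.
Trained networks look in the newest picture that a camera, given by its name, has taken for a name from the list of things; names that differ only in an ending like _2 or _b are one class to them, and where a whole thing is asked for, a point or a joint stands for the part that bears it (a point fixed in the world has none). Each returns a list of dicts, best first, with "score" (0 to 1); they miss things now and then, are a little off and sometimes report something else, mostly with a low value. They report only what shows in the picture. A call takes as long as a camera call.
- outline_of(camera, thing): "pixels" (400x640 bool, what is visible of it) and "centre" ([column, row] in pixels, amid what is visible of it).
- landmark_of(camera, thing): "centre" ([column, row] in pixels: a listed point, or the origin of a listed thing).
The state is a dict: "time_s": time; "q": joint angles; "joint_vel": joint speeds; "joint_efforts": joint torques, N m; "ee_pos": TCP position; "tool_rot": TCP orientation; "wrist_force": force on the tool from outside, world axes, zero at the start; "wrist_torque": the same for the moment, N m; "opening": opening from 0.0 (shut) to 1.0 (fully open); "grasp_force": force on a finger pad.
Only numpy, scipy, OpenCV 4.12 (cv2) and the standard library are available. Lean on these libraries where they do the work, as an engineer would, in place of code of your own. Each camera call takes 0.05 s, during which the arm holds its last target. There are 200 camera calls.

TASK

The handpiece lying on the slide carriage is due for inspection: with a fingertip press the green lock button on the carriage down and, keeping it down, push the carriage along its rail as far as it will go, up against the rubber end stop under the microscope. Then let the button come up so that the carriage is locked there, and leave it. Do not touch or pick up the handpiece, which must stay lying in its cradle, and leave everything else on the worktop where it is.

Things in the scene. Friction and masses are not known exactly. Their poses are not given: they have to be found in the camera images.
- inspection_stand: Fixed slide bed, grey base plate 112 x 420 mm (x, y) with two steel rods along y, in a new place each time. Origin: centre of its underside on the worktop. z up; the carriage travels towards its -y. A post (at x +88, y -145 mm, 294 mm high) holds the white microscope barrel: at most 62 mm wide, 150 to 282 mm above the worktop, axis at x 0, y -145 mm.
- button_top (a point): Centre of the top of the green lock button, 72 mm above the worktop when up. Plate 44 x 46 mm (stand's x, y), pressed straight down 8 mm: 4.5 N to start it, 7.5 N fully down. Black guard walls on the carriage stand before and behind it: inner faces 25.5 mm from its centre along y, 9 mm thick, 54 mm wide, 12 mm higher than the button. Open along x. Pushing the -y wall drives the carriage.
- lock_button (a joint): How far the lock button is pressed, m: 0 up, 0.008 fully down. Its pin stands 4 mm deep in a toothed rack under the carriage (a gap every 20 mm, about 1.5 mm play), so the carriage is free only while the button is more than about 4.5 mm down; let go on the way, it catches in the next gap. On the end stop it springs up again.
- carriage (a joint): Position of the carriage along the rail, m: 0 at the far +y end of the stand, 0.14 against the end stop under the microscope; it starts locked at 0. Unlocked it slides with about 1 to 2 N.
- cradle (a point): Point on the carriage: middle of the floor of the blue cradle, 62 mm above the worktop, 150 mm from the button's centre towards the stand's -y. Two pairs of lips 16 mm high hold the handpiece lightly between them.
- handpiece: Loose metal turbine handpiece with a blue ring, 17 x 132 x 20 mm, 85 g, lying across the cradle (along the stand's x). Origin: centre of its underside; at the start it coincides with cradle.
- lens (a point): Centre of the microscope's front lens, 150 mm above the worktop; its axis points straight down. With the carriage on its stop the cradle lies below it.
- instrument_tray: Bystander: loose perforated stainless tray 175 x 275 x 24 mm with instruments in it, left of the stand. Origin: centre of its underside.
- second_handpiece: Bystander: handpiece with a red ring in the tray, 17 x 132 x 20 mm. Origin: centre of its underside.
- kidney_dish: Bystander: loose stainless kidney dish 82 x 175 x 35 mm, far left. Origin: centre of its underside.
- timer: Bystander: loose white digital timer 66 x 66 x 19 mm, right. Origin: centre of its underside.
- tape: Bystander: loose roll of beige tape 65 mm across, 19 mm high, right. Origin: centre of its underside.
- scaler: Bystander: thin steel scaler 173 mm long lying in the tray. Origin: centre of its underside.
- dental_mirror: Bystander: dental mirror 158 mm long lying in the tray. Origin: centre of its underside.
- sterile_pack: Bystander: flat blue sealed pouch 200 x 75 x 11 mm, behind the stand. Origin: centre of its underside.

How it is judged:
By the outcome, as a careful person would: the job done as asked, in the order asked, and still so for the second after the job is handed in, with the robot touching nothing.
It also fails if it takes over 40 s, if anything falls off the work surface, if the arm or the gripper's body presses on something with over 40 N, if the wrist force passes 120 N, or if a joint passes its speed limit or range.

## Working session

There is one attempt and no reset: what is moved stays moved. The work goes in short steps, Python scripts to look and compute and a tool call to move; the robot and the scene stay as the last step left them, time stands still between calls to the robot, and variables do not carry over. Pictures are saved under pics/ and viewed, at most 10 in all, crops included, and the job is handed in when it is done.

Besides the shell and the picture viewer there is one more tool, called after ">>>" in YAML: its name, and indented under it one key for each argument. drive_tool: Moves the arm, as the interface text tells. Its arguments: {"type":"object","properties":{"motion":{"type":"array"},"newtons":{"type":"number"}},"required":["motion"]}

```bash
mkdir -p pics
cat > h.py <<'E'
import numpy as np, cv2
from bench import *
def ray(m,px):
    K=m["intrinsics"];R=np.array(m["R"]);t=np.array(m["t"])
    d=np.linalg.inv(K)@[px[0],px[1],1]; return -R.T@t, R.T@d
def onz(cam,px,z):
    o,d=ray(camera_model(cam),px); return o+d*(z-o[2])/d[2]
def save(cam,n):
    im=read_camera(cam); cv2.imwrite(f"pics/{n}.png",im[:,:,::-1]); return im
E
python3 - <<'E'
from h import *
np.set_printoptions(precision=4,suppress=True)
a=save("scene","s1");b=save("top","t1")
cv2.imwrite("pics/st.png",cv2.resize(np.vstack([a,b])[:,:,::-1],(480,600)))
for c in("scene","top"):
  for n,z in(("button_top",.072),("cradle",.062),("lens",.15),("inspection_stand",0),("handpiece",.062)):
    for r in landmark_of(c,n)[:2]: print(c,n,np.round(r["centre"],1),round(r["score"],2),onz(c,r["centre"],z))
o=get_obs();print(o["time_s"],o["ee_pos"],o["tool_rot"],o["opening"],o["wrist_force"])
E
```

```text
scene cradle [374.5 246.1] 0.77 [ 0.4657 -0.1618  0.062 ]
scene lens [420.2 237.3] 0.93 [ 0.4804 -0.2997  0.15  ]
scene lens [342.3 191.2] 0.48 [ 0.6008 -0.0101  0.15  ]
scene inspection_stand [370.2 256.2] 0.58 [ 0.4622 -0.1543  0.    ]
scene handpiece [376.5 246.9] 0.49 [ 0.4644 -0.1691  0.062 ]
top button_top [348.9 220.7] 0.59 [ 0.4268 -0.0197  0.072 ]
top cradle [378.6 204.5] 0.98 [ 0.4585 -0.1559  0.062 ]
top lens [414.7 177.2] 0.76 [ 0.4946 -0.3053  0.15  ]
top inspection_stand [376.6 211.1] 0.85 [ 0.4532 -0.1539  0.    ]
top handpiece [376.8 204.6] 0.6 [ 0.4602 -0.149   0.062 ]
0.6 [0.272  0.6178 0.4047] [-3.1416 -0.      2.7268] 1.0008756317232732 [ 0.6137 -0.3767  0.1337]
```

View pics/t1.png

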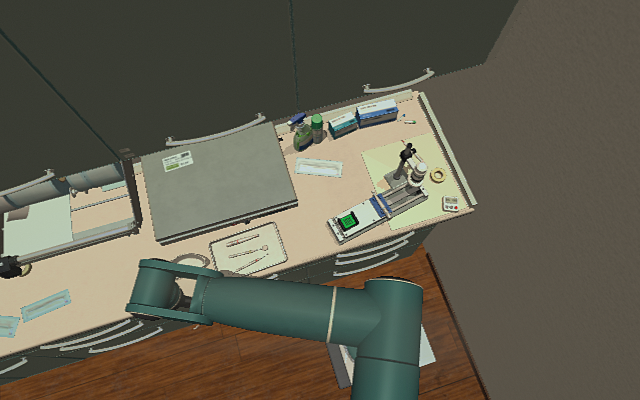

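View pics/s1.png

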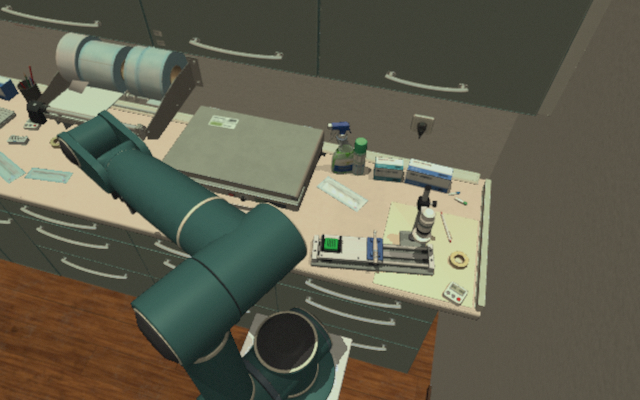

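The top view shows the green button near (349,221), the handpiece near (378,204) and the lens near (415,177). The scene view confirms this. The stand is yawed about 0.23 rad, and the path towards the button at this height looks clear. I'll move above it with the gripper closing.

>>> drive_tool:
  motion:
    - [0,[0.0125,-0.052,0],[0,0,-0.077]]
    - [0,[0.0125,-0.052,0],[0,0,-0.077]]
    - [0,[0.0125,-0.052,0],[0,0,-0.077]]
    - [0,[0.0125,-0.052,0],[0,0,-0.077]]
    - [0,[0.0125,-0.052,0],[0,0,-0.077]]
    - [0,[0.0125,-0.052,0],[0,0,-0.077]]
    - [0,[0.0125,-0.052,0],[0,0,-0.077]]
    - [0,[0.0125,-0.052,0],[0,0,-0.077]]
    - [0,[0.0125,-0.052,0],[0,0,-0.077]]
    - [0,[0.0125,-0.052,0],[0,0,-0.077]]
    - [0,[0.0125,-0.052,0],[0,0,-0.077]]
    - [0,[0.0125,-0.052,0],[0,0,-0.077]]
  newtons: 40

```text
time_s: 2.1
ee_pos: [0.4219, -0.008, 0.4051]
tool_rot: [3.141, 0.0, 1.8]
wrist_force: [-0.6, -0.1, 0.4]
opening: -0.001
grasp_force: 0.0
```

```bash
cat >> h.py <<'E'
def wray(px):
    m=camera_model("wrist");K=np.array(m["intrinsics"]);R=np.array(m["R"]);t=np.array(m["t"])
    v=np.array([(px[0]-K[0,2])/K[0,0],(px[1]-K[1,2])/K[1,1]]);th=np.linalg.norm(v)
    d=np.r_[v/th*np.sin(th),np.cos(th)];return -R.T@t,R.T@d
def wonz(px,z):
    o,d=wray(px);return o+d*(z-o[2])/d[2]
def green(im):
    h=cv2.cvtColor(im,cv2.COLOR_RGB2HSV);m=cv2.inRange(h,(45,120,60),(80,255,255))
    n,l,s,c=cv2.connectedComponentsWithStats(m);i=1+np.argmax(s[1:,4]);return c[i],s[i]
E
python3 - <<'E'
from h import *
np.set_printoptions(precision=4,suppress=True)
o=get_obs();print(o["time_s"],o["ee_pos"],o["tool_rot"],o["opening"],o["wrist_force"],o["q"])
im=save("wrist","w1")
c,s=green(im);print("green",c,s,wonz(c,.072))
for n,z in(("button_top",.072),("cradle",.062),("lens",.15),("inspection_stand",0)):
    for r in landmark_of("wrist",n)[:2]: print(n,np.round(r["centre"],1),round(r["score"],2),wonz(r["centre"],z))
E
```

```text
2.1 [ 0.4219 -0.008   0.4051] [3.1405 0.0003 1.8002] -0.0013599048135039442 [-0.5601 -0.1316  0.4463] [-0.0795 -0.4596  1.9451  0.0001  1.6551 -0.3089]
green [327.8473 189.4888] [ 307  168   44   45 1690] [ 0.429  -0.0177  0.072 ]
button_top [328.5 188.1] 0.95 [ 0.4288 -0.0134  0.072 ]
```

View pics/w1.png

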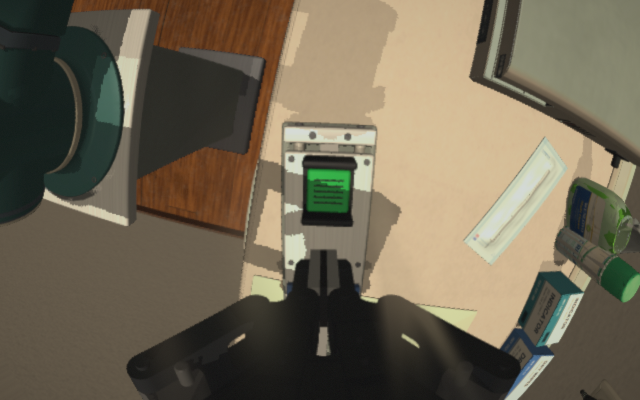

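The wrist view shows the green button at (328,190), with the guard walls above and below it. The bed is aligned with the tool. I'll descend to just above wall height.

>>> drive_tool:
  motion:
    - [0,[0.004,-0.005,-0.036],[0,0,0]]
    - [0,[0.004,-0.005,-0.036],[0,0,0]]
    - [0,[0,0,-0.036],[0,0,0]]
    - [0,[0,0,-0.03],[0,0,0]]
    - [0,[0,0,0],[0,0,0]]

```text
time_s: 2.98
ee_pos: [0.4295, -0.015, 0.2651]
tool_rot: [-3.139, -0.001, 1.805]
wrist_force: [0.2, 0.5, 0.0]
opening: 0.003
grasp_force: 0.0
```

Run:
```python
from h import *
np.set_printoptions(precision=4,suppress=True)
o=get_obs();print(o["ee_pos"],o["wrist_force"])
im=save("wrist","w2");c,s=green(im);print(c,s,[wonz(p,.072) for p in((c[0],s[1]),(c[0],s[1]+s[3]),(s[0],c[1]),(s[0]+s[2],c[1]))])
```

```text
[ 0.4295 -0.015   0.2651] [0.2407 0.4994 0.0483]
[322.4828 235.9653] [ 287  212   75   66 2763] [array([0.4244, 0.0061, 0.072 ]), array([ 0.4347, -0.0369,  0.072 ]), array([ 0.4077, -0.0135,  0.072 ]), array([ 0.4505, -0.0032,  0.072 ])]
```

View pics/w2.png

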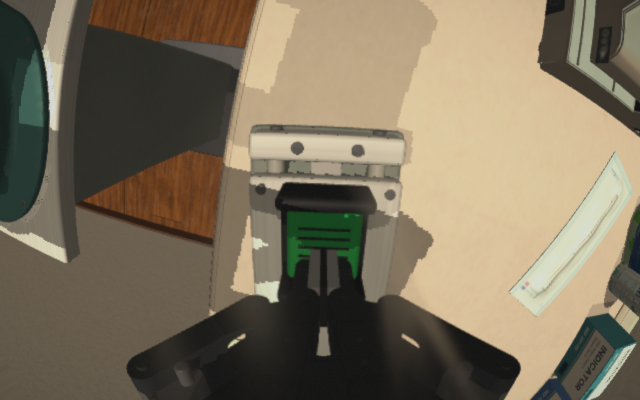

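The tip sits over the button, with the button centre at about (0.429,-0.016). I'll descend and press.

>>> drive_tool:
  motion:
    - [0,[0,0,-0.01],[0,0,0]]
    - [0,[0,0,-0.008],[0,0,0]]
    - [0,[0,0,-0.004],[0,0,0]]
    - [0,[0,0,0],[0,0,0]]

```text
time_s: 3.52
ee_pos: [0.4301, -0.0163, 0.2448]
tool_rot: [-3.142, -0.0, 1.803]
wrist_force: [-2.4, 1.0, 4.5]
opening: 0.002
grasp_force: 2.0
```

>>> drive_tool:
  motion:
    - [0,[0,0,-0.003],[0,0,0]]
    - [0,[0,0,-0.003],[0,0,0]]
    - [0,[0,0,-0.002],[0,0,0]]
    - [0,[0,0,0],[0,0,0]]

```text
time_s: 4.03
ee_pos: [0.4302, -0.0163, 0.2373]
tool_rot: [3.141, 0.0, 1.803]
wrist_force: [-5.0, -0.8, 10.5]
opening: 0.001
grasp_force: 5.2
```

>>> drive_tool:
  motion:
    - [0,[0,0,-0.0005],[0,0,0]]
    - [0,[0.0015,-0.0068,0],[0,0,0]]
    - [0,[0.0015,-0.0068,0],[0,0,0]]
    - [0,[0.0015,-0.0068,0],[0,0,0]]
    - [0,[0.0015,-0.0068,0],[0,0,0]]
    - [0,[0,0,0],[0,0,0]]

```text
time_s: 4.78
ee_pos: [0.436, -0.0441, 0.2372]
tool_rot: [-3.141, 0.001, 1.802]
wrist_force: [-13.4, -3.9, 19.3]
opening: -0.002
grasp_force: 9.6
```

Run:
```python
from h import *
im=save("wrist","w3")
```

```text
(no output)
```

View pics/w3.png

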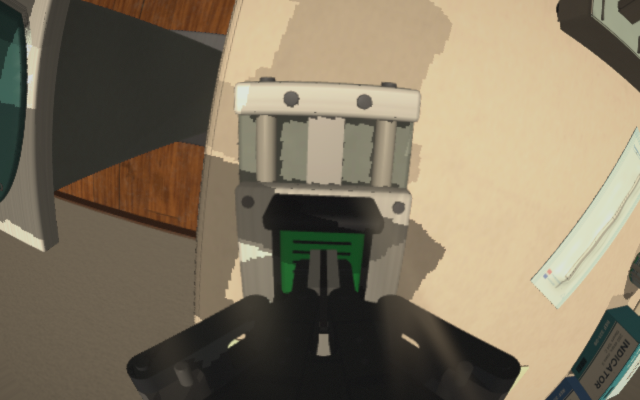

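The carriage is moving, dragged by the tip with the button down. I'll continue with a slightly smaller x share to relieve the side force.

>>> drive_tool:
  motion:
    - [0,[0.0005,-0.009,0.0003],[0,0,0]]
    - [0,[0.0016,-0.0098,0],[0,0,0]]
    - [0,[0.002,-0.0098,0],[0,0,0]]
    - [0,[0.002,-0.0098,0],[0,0,0]]
    - [0,[0.002,-0.0098,0],[0,0,0]]
    - [0,[0.002,-0.0098,0],[0,0,0]]

```text
time_s: 5.58
ee_pos: [0.4465, -0.1019, 0.2374]
tool_rot: [3.14, 0.001, 1.803]
wrist_force: [-2.9, 0.8, 11.6]
opening: -0.0
grasp_force: 5.4
```

>>> drive_tool:
  motion:
    - [0,[0.0022,-0.0098,-0.0002],[0,0,0]]
    - [0,[0.0022,-0.0098,0],[0,0,0]]
    - [0,[0.0022,-0.0098,0],[0,0,0]]
    - [0,[0.0022,-0.0098,0],[0,0,0]]
    - [0,[0.001,-0.005,0],[0,0,0]]
    - [0,[0,0,0],[0,0,0]]

```text
time_s: 6.32
ee_pos: [0.4558, -0.1464, 0.2372]
tool_rot: [-3.141, 0.001, 1.802]
wrist_force: [-11.9, -3.3, 16.4]
opening: 0.002
grasp_force: 8.3
```

>>> drive_tool:
  motion:
    - [0,[-0.001,-0.004,0],[0,0,0]]
    - [0,[0.0006,-0.003,0],[0,0,0]]
    - [0,[0.0006,-0.003,0],[0,0,0]]
    - [0,[0,0,0],[0,0,0]]

```text
time_s: 6.82
ee_pos: [0.4566, -0.1556, 0.2373]
tool_rot: [3.14, -0.0, 1.803]
wrist_force: [-0.4, 6.0, 12.6]
opening: 0.004
grasp_force: 6.2
```

>>> drive_tool:
  motion:
    - [0,[0.0006,-0.003,0],[0,0,0]]
    - [0,[0.0006,-0.003,0],[0,0,0]]
    - [0,[0.0006,-0.003,0],[0,0,0]]
    - [0,[0,0,0],[0,0,0]]

```text
time_s: 7.32
ee_pos: [0.4583, -0.1645, 0.2373]
tool_rot: [3.14, -0.0, 1.803]
wrist_force: [-1.0, 6.7, 12.6]
opening: -0.001
grasp_force: 6.3
```

The tip now slides on the button with a steady 6.7 N of reaction, so the carriage is on its stop. I'll lift straight up slowly so the lock comes up.

>>> drive_tool:
  motion:
    - [0,[0,0,-0.0003],[0,0,0]]
    - [0,[0,0,0.003],[0,0,0]]
    - [0,[0,0,0.003],[0,0,0]]
    - [0,[0,0,0.003],[0,0,0]]
    - [0,[0,0,0.008],[0,0,0]]
    - [0,[0,0,0.025],[0,0,0]]
    - [0,[0,0.02,0.045],[0,0,0]]
    - [0,[0,0.04,0.045],[0,0,0]]
    - [0,[0,0.05,0.03],[0,0,0]]
    - [0,[0,0,0],[0,0,0]]

```text
time_s: 8.57
ee_pos: [0.4578, -0.0525, 0.4008]
tool_rot: [3.138, 0.001, 1.806]
wrist_force: [-0.0, -0.3, 0.2]
opening: 0.004
grasp_force: 0.0
```

Run:
```python
from h import *
np.set_printoptions(precision=4,suppress=True)
o=get_obs();print(o["ee_pos"],o["wrist_force"])
im=save("wrist","w4");c,s=green(im);print(c,s,wonz(c,.072))
for cam in("scene","top"):
  im=save(cam,cam+"4")
  for n,z in(("button_top",.072),("cradle",.062),("handpiece",.062),("lens",.15)):
    for r in landmark_of(cam,n)[:1]: print(cam,n,round(r["score"],2),onz(cam,r["centre"],z))
a=cv2.imread("pics/scene4.png")[190:320,270:500]
b=cv2.imread("pics/w4.png")
cv2.imwrite("pics/c4.png",np.vstack([cv2.resize(a,(480,271)),cv2.resize(b,(480,300))]))
```

```text
[ 0.4578 -0.0525  0.4008] [-0.0356 -0.2938  0.2167]
[623.4509 243.9087] [606 227  34  46 723] [ 0.9631 -0.0262  0.072 ]
scene button_top 0.71 [ 0.6587 -0.0003  0.072 ]
scene cradle 0.81 [ 0.4987 -0.3008  0.062 ]
scene handpiece 0.41 [ 0.4915 -0.3066  0.062 ]
scene lens 0.97 [ 0.4925 -0.2988  0.15  ]
top button_top 0.56 [ 0.505  -0.4223  0.072 ]
top cradle 0.77 [ 0.4868 -0.2909  0.062 ]
top handpiece 0.45 [ 0.5048 -0.302   0.062 ]
top lens 0.65 [ 0.4884 -0.3052  0.15  ]
```

View pics/c4.png

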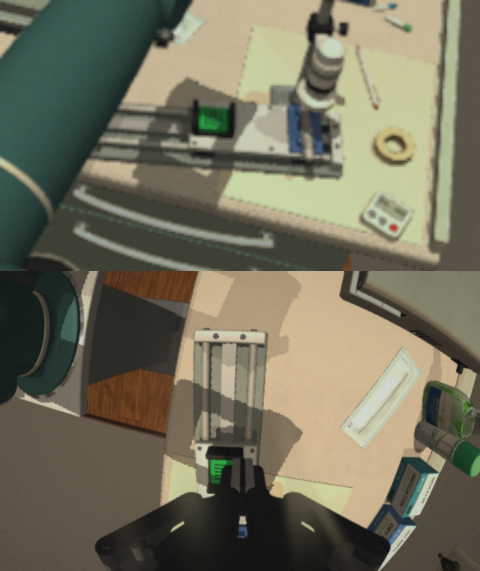

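The scene view shows the carriage under the microscope with the handpiece in its cradle. I'll check the travel numerically from the green plate, before and after.

>>> drive_tool:
  motion:
    - [0,[-0.02,0.05,0],[0,0,0]]
    - [0,[-0.02,0.05,0],[0,0,0]]
    - [0,[0,0.02,0],[0,0,0]]
    - [0,[0,0,0],[0,0,0]]

```text
time_s: 9.62
ee_pos: [0.4177, 0.0662, 0.3981]
tool_rot: [3.141, 0.0, 1.805]
wrist_force: [-0.3, -0.7, 0.0]
opening: 0.002
grasp_force: 0.0
```

Run:
```python
from h import *
np.set_printoptions(precision=4,suppress=True)
def g(im,win):
    m=np.zeros_like(im);x0,x1,y0,y1=win;m[y0:y1,x0:x1]=im[y0:y1,x0:x1];return green(m)[0]
s1=cv2.imread("pics/s1.png")[:,:,::-1].copy()
a=onz("scene",g(s1,(310,440,225,280)),.072);s5=save("scene","s5")
for z in(.072,.064):
  b=onz("scene",g(s5,(310,440,225,280)),z);print(z,a,b,np.linalg.norm((b-a)[:2]))
im=save("wrist","w5");c=g(im,(200,450,100,400));print("wrist",c,wonz(c,.072),np.linalg.norm((wonz(c,.072)-[.429,-.0172,.072])))
cv2.imwrite("pics/w5.png",im[:,:,::-1])
```

```text
0.072 [ 0.4256 -0.0165  0.072 ] [ 0.4524 -0.1543  0.072 ] 0.1403180927608339
0.064 [ 0.4256 -0.0165  0.072 ] [ 0.4579 -0.1541  0.064 ] 0.14126737556234661
wrist [323.1354 347.7552] [ 0.469  -0.1492  0.072 ] 0.13790987633681953
```

View pics/w5.png

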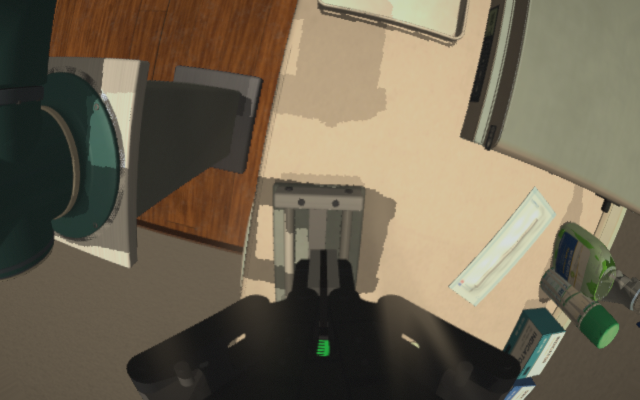

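The scene camera gives 140.3 mm of carriage travel, so it is on the stop. In the last wrist view the fingers hide most of the stand, with the button showing only as a patch near (323,348). The tool is clear, so I'm handing in.

```bash
python3 -c "from bench import *;print(job_done())"
```

```text
the job is handed in; nothing more can be done
None
```

I pushed the carriage 140 mm, up against its end stop under the microscope, let go of the lock button and handed the job in; the handpiece was not touched and still lies in its cradle, but I did not see for certain that the button had sprung up.

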